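Lay out the green seals for examination

ROBOT

A 7-joint arm with a two-finger parallel gripper is mounted at the origin on the work surface. World frame = base frame: x ahead of the robot, y to its left, z up, the work surface at z = 0. Lengths are in m, angles in rad, forces in N, time in s.
With the tool pointing down it reaches from about 0.425 to 0.875 m from the base axis. Payload 8.4 kg.
Tool frame: the origin (TCP) lies midway between the tips of the shut fingers; the grasp point (between the pads) lies 19 mm behind it (arm.grasp_offset is the distance from the TCP to the grasp point, in m); z points along the fingers, y is the line along which they close (so a half turn about z gives the same grasp; the last joint's range is limited). The gripper opens to 85 mm and grips with 20 to 120 N. Pads are 22 mm wide; open, the fingers measure 114 mm over their backs; the gripper's body (76 mm by 85 mm) begins 54 mm behind the grasp point. The pads swing forward as they close: fully open they stand 13 mm farther back than shut.
Start: joints at [-0.099, 0.333, 0.04, 1.465, -0.013, 1.343, -0.059], TCP at [0.65, -0, 0.231] pointing down, gripper open.
Joint ranges: [-2.58, 2.58], [-0.38, 2.09], [-1.3, 1.39], [0.25, 2.4], [-1.5, 4.64], [0.08, 2.09], [-2.65, 2.65]. Speed limits (rad/s): [2.22, 2.22, 2.79, 2.79, 3.14, 3.14, 3.14].

INTERFACE

Orientations are given as a unit quaternion [x, y, z, w].
In Python, from plant import readout, eyes, finish_job, arm gives the robot as it stands.
- The arm moves only by the shell command python3 -m handwheel 'ROWS'. ROWS is a JSON object of lists of equal length, an entry for each row: "slide": the shift along the tool's x, y, z in m, a list of three; "twist": the turn, a rotation vector about the tool's x, y, z in rad, a list of three; "jaw": the opening, from 0 (shut) to 1 (fully open). A call has 1 to 10 rows; each row shifts and turns the commanded pose from where the row before left it, along the tool's axes as they then stand; what a row does not reach is not made up. A row lasts 1/8 s, in which the tool goes at most 62.5 mm and 10.7 degrees, less where a joint would pass 70% of its speed; a pose out of reach is approached as far as the arm can. A call with a gripper value outside its range is refused whole. The fingers move at their own pace and stop on an object; the grip force is fixed at half the most. Time passes only in rows, so rows that do not move let the fingers close. It gives the time, the measured TCP pose, the force, the opening and the grip force at its end, in the units of the state.
- readout.read_state(): the state, without advancing time (a new reading comes with each control period).
- eyes.get_image(name): name is "scene" or "side" or "wrist"; returns the picture (400x640x3 uint8, red, green, blue); there is no depth.
- eyes.camera_params(name): a dict with "intrinsics" (3x3 intrinsics, pixels), "R" (3x3) and "t" (3): a world point X has camera coordinates R X + t; the wrist camera has in their place "mount" (4x4, takes a point from camera to tool coordinates, whose origin is the TCP and whose axes are the flange's). Camera axes: x right, y down, z forward; pixel columns grow to the right and rows downward; lengths in m; the calibration is good to about 2 mm. A picture is of the moment at which its call begins: read the wrist's pose just before it. camera_params takes no time and is no camera call.
- finish_job(): hands the job in; it is judged then, once.
The state is a dict: "clock": time; "joint_positions": joint angles; "joint_velocities": joint speeds; "joint_efforts": joint torques, N m; "position": TCP position; "orientation": TCP orientation; "ft_force": force on the tool from outside, world axes, zero at the start; "moment": the same for the moment, N m; "width": finger opening in m; "grasp_force": force on a finger pad.
Only numpy, scipy, OpenCV 4.12 (cv2) and the standard library are available. Lean on these libraries where they do the work, as an engineer would, in place of code of your own. Each camera call takes 0.05 s, during which the arm holds its last target. There are 200 camera calls.

TASK

Lay the three green wax seals face up, each centred on the pale mount whose dark outline has its shape and size (the oval one lying along its outline), setting each down gently rather than dropping it. Only when all three lie in place, stand the pewter loupe upright in the middle of the round blue pad. Leave the two red seals where they lie.

Things in the scene. Friction and masses are not known exactly. Their poses are not given: they have to be found in the camera images.
- green_large: Wax seal, 18 mm thick, lying flat face up on the shelf. Origin: centre of its underside, z up. Dark green, round, 56 mm diameter, about 45 g.
- green_small: Wax seal, 18 mm thick, lying flat face up on the shelf. Origin: centre of its underside, z up. Dark green, round, 36 mm diameter, about 20 g.
- green_oval: Wax seal, 18 mm thick, lying flat face up on the shelf. Origin: centre of its underside, z up. Dark green, oval with straight sides and round ends, 66 mm long (along its x) and 40 mm wide (along its y), about 42 g; a half turn makes no difference.
- red_large: Wax seal, 18 mm thick, lying flat face up on the shelf. Origin: centre of its underside, z up. Dark red, round, 56 mm diameter. Not to be moved.
- red_oval: Wax seal, 18 mm thick, lying flat face up on the shelf. Origin: centre of its underside, z up. Dark red, oval like the green one (66 mm along its x, 40 mm along its y). Not to be moved.
- loupe: Grey pewter stand loupe, 46 mm high (a thin glass on top), about 120 g: a round foot 48 mm in diameter and 6 mm high, three thin posts, and a round lens housing 42 mm in diameter from 30 to 46 mm above its underside, to be gripped from above. Origin: centre of its underside, z up.
- mount_large: Pale round mount with a dark circle of 60 mm diameter, for the large round seal. Fixed, lies flat on the shelf, 90 mm across and 3 mm thick; origin: centre of its underside (its top is 3 mm above), z up. 
- mount_small: Pale round mount with a dark circle of 40 mm diameter, for the small round seal. Fixed, lies flat on the shelf, 90 mm across and 3 mm thick; origin: centre of its underside (its top is 3 mm above), z up. 
- mount_oval: Pale round mount with a dark oval 70 mm long (along its x) and 44 mm wide (along its y), for the oval seal; a half turn makes no difference. Fixed, lies flat on the shelf, 90 mm across and 3 mm thick; origin: centre of its underside (its top is 3 mm above), z up. 
- loupe_pad: Plain blue round pad, for the loupe. Fixed, lies flat on the shelf, 90 mm across and 3 mm thick; origin: centre of its underside (its top is 3 mm above), z up. 
Things that resemble listed ones, but are neither listed nor needed, are in the scene too. Leave any grey or yellow look-alike of the green_large alone.

How it is judged:
By the outcome, as a careful person would: the job done as asked, in the order asked, and still so for the second after the job is handed in, with the robot touching nothing.
It also fails if it takes over 109 s, if anything falls off the work surface, if the arm or the gripper's body presses on something with over 40 N, if the wrist force passes 120 N, or if a joint passes its speed limit or range.

## Working session

There is one attempt and no reset: what is moved stays moved. The work goes in short steps, Python scripts to look and compute and a shell command to move; the robot and the scene stay as the last step left them, time stands still between calls to the robot, and variables do not carry over. Pictures are saved under pics/ and viewed, at most 18 in all, crops included, and the job is handed in when it is done.

```bash
ls; mkdir -p pics
python3 - <<'E'
from plant import readout, eyes, arm
import cv2
print(readout.read_state())
for n in ("scene","side","wrist"):
    cv2.imwrite(f"pics/{n}0.png",eyes.get_image(n)[:,:,::-1]); print(n,eyes.camera_params(n))
E
```

```text
pics
{'clock': 0.0, 'joint_positions': array([-0.09920473,  0.33392398,  0.03986116,  1.46632359, -0.01339403,
        1.34329115, -0.05846431]), 'joint_velocities': array([-0.00148403, -0.00063638,  0.00024834,  0.00048893, -0.00037495,
        0.00127842,  0.00025352]), 'joint_efforts': array([ 4.63630895e-04, -6.58554840e+01,  1.36586554e+00, -4.05554795e+01,
        1.68904377e-02,  1.27170872e-02, -1.99809978e-05]), 'position': array([ 6.49521449e-01, -2.16792097e-05,  2.30387039e-01]), 'orientation': array([ 7.07093872e-01,  7.07119191e-01, -6.33629350e-04, -5.51668748e-04]), 'ft_force': array([-0.53549133, -0.14641275, -0.68432434]), 'moment': array([-0.0009162 ,  0.01028228, -0.0157656 ]), 'grasp_force': 0.0, 'width': 0.08561691532997595}
scene {'intrinsics': array([[384.98234201,   0.        , 315.64072765],
       [  0.        , 384.98234201, 205.19033893],
       [  0.        ,   0.        ,   1.        ]]), 'R': array([[ 0.15062396,  0.98854928,  0.00909688],
       [ 0.73735276, -0.1062106 , -0.66710585],
       [-0.65850082,  0.10718973, -0.7449074 ]]), 't': array([-0.1
[... 239 characters left out ...]
0.04171244,  0.01588529],
       [-0.03552031,  0.52743615, -0.84885182],
       [ 0.02702921, -0.84857008, -0.52839212]]), 't': array([0.49852979, 0.04761063, 0.90292729])}
wrist {'intrinsics': array([[323.21733754,   0.        , 320.05449969],
       [  0.        , 323.21733754, 198.67710319],
       [  0.        ,   0.        ,   1.        ]]), 'mount': array([[-2.27864905e-05, -9.52556522e-01, -3.04361745e-01,
         7.90654828e-02],
       [ 9.99999996e-01, -4.73938237e-05,  7.34612869e-05,
         2.37774559e-04],
       [-8.44008948e-05, -3.04361742e-01,  9.52556520e-01,
        -1.43059729e-01],
       [ 0.00000000e+00,  0.00000000e+00,  0.00000000e+00,
         1.00000000e+00]])}
```

View pics/scene0.png

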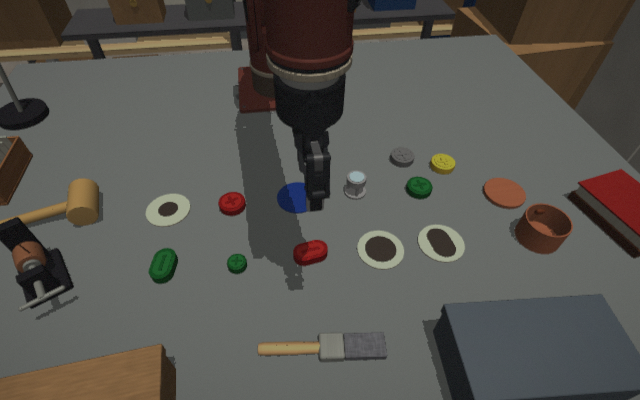

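View pics/side0.png

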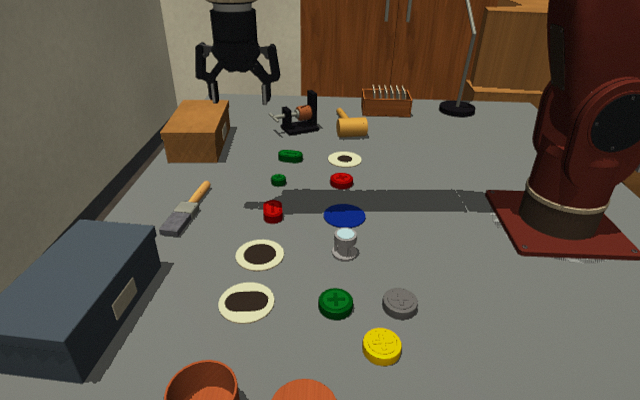

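View pics/wrist0.png

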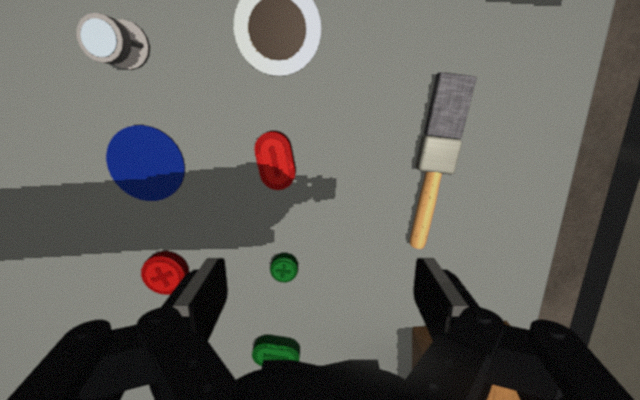

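```bash
cat > h.py <<'E'
import numpy as np, cv2
from scipy.spatial.transform import Rotation as Ro
from plant import readout, eyes
def grab(n):
    s=readout.read_state(); im=eyes.get_image(n); p=eyes.camera_params(n); K=p["intrinsics"]
    if n=="wrist":
        Rt=Ro.from_quat(s["orientation"]).as_matrix(); M=p["mount"]
        R=Rt@M[:3,:3]; c=Rt@M[:3,3]+s["position"]
    else: R=p["R"].T; c=-R@p["t"]
    def ray(px,z):
        px=np.atleast_2d(np.asarray(px,float)).reshape(-1,2)
        d=np.c_[px,np.ones(len(px))]@np.linalg.inv(K).T@R.T
        return (c+d*((z-c[2])/d[:,2])[:,None])[:,:2]
    return im,ray
def masks(im):
    h=cv2.cvtColor(im,cv2.COLOR_RGB2HSV); r=lambda a,b:cv2.inRange(h,a,b)
    return dict(green=r((50,120,30),(75,255,255)),red=r((0,190,90),(4,255,255))|r((175,190,90),(180,255,255)),
      blue=r((110,150,40),(130,255,255)),pale=r((15,15,150),(50,70,255)),dark=r((0,40,15),(20,190,85)))
def rect(w):  # centre, long, short, angle of long axis
    (c,(a,b),t)=cv2.minAreaRect((w*1e3).astype(np.float32)); 
    if a<b:a,b,t=b,a,t+90
    return a,b,(t+90)%180-90
def survey(n,lift=0,amin=60):
    im,ray=grab(n); m=masks(im); out=[]
    for k,z in (("green",.009+lift),("red",.009),("blue",.003),("pale",.003)):
        cs,hi=cv2.findContours(m[k],cv2.RETR_EXTERNAL,cv2.CHAIN_APPROX_NONE)
        for q in cs:
            if cv2.contourArea(q)<amin: continue
            M=cv2.moments(q); p=(M["m10"]/M["m00"],M["m01"]/M["m00"])
            w=ray(q,z); a=rect(w)
            line=f"{n} {k} px{np.round(p,1)} xy{np.round(ray(p,z)[0]*1e3,1)} L{a[0]:.1f} W{a[1]:.1f} ang{a[2]:.1f}"
            if k=="pale":
                f=np.zeros_like(m[k]); cv2.drawContours(f,[q],-1,255,-1); f=cv2.erode(f,np.ones((3,3)))
                d=cv2.findContours(f&~m[k],cv2.RETR_EXTERNAL,cv2.CHAIN_APPROX_NONE)[0]
                if d:
                    d=max(d,key=cv2.contourArea)
                    if cv2.contourArea(d)>20:
                        M=cv2.moments(d);pd=(M["m10"]/M["m00"],M["m01"]/M["m00"]);b=rect(ray(d,z))
                        line+=f" | dark xy{np.round(ray(pd,z)[0]*1e3,1)} L{b[0]:.1f} W{b[1]:.1f} ang{b[2]:.1f}"
            print(line)
    return im
E
python3 - <<'E'
from h import *
a=survey("scene");b=survey("side");survey("wrist")
t=cv2.resize(a[140:300,140:480],None,fx=2.3,fy=2.3,interpolation=cv2.INTER_CUBIC)
cv2.imwrite("pics/crop1.png",t[:,:,::-1])
E
```

```text
scene green px[236.6 263.1] xy[ 603.7 -129.2] L40.6 W32.3 ang7.5
scene green px[162.9 265.3] xy[ 589.1 -262.4] L73.3 W46.4 ang-10.5
scene green px[418.9 187.2] xy[462.9 268.4] L66.5 W52.1 ang-20.0
scene red px[314.9 249.8] xy[595.1  17.9] L52.6 W38.8 ang-81.7
scene red px[231.5 201.5] xy[ 447.3 -137.5] L52.1 W48.5 ang81.8
scene red px[617.9 195. ] xy[547.  688.8] L152.6 W125.5 ang11.7
scene blue px[292.7 197.4] xy[448.3  -8.3] L85.5 W60.3 ang-7.6
scene pale px[380.4 249.2] xy[607.6 143.3] L87.2 W86.4 ang-12.9 | dark xy[606.4 143.4] L60.9 W60.1 ang-8.3
scene pale px[441.1 242.7] xy[609.7 264.8] L87.6 W86.6 ang24.0 | dark xy[608.8 264.8] L71.8 W46.9 ang5.2
scene pale px[167.4 209.4] xy[ 445.4 -270.4] L87.6 W86.0 ang81.8 | dark xy[ 443.3 -270.2] L43.5 W38.5 ang4.8
side green px[335.4 303.6] xy[461.2 269.8] L67.9 W53.7 ang-87.6
side green px[277.9 179.6] xy[ 602.9 -129. ] L56.5 W32.8 ang-76.7
side green px[289.8 155.7] xy[ 587.6 -261.3] L72.8 W59.7 ang-85.7
side red px[271.8 209.2] xy[600.    1.3] L56.7 W38.7 ang-81.3
side red px[341.2 178.1] xy[ 450.4 -147.3] L51.8 W50.4 ang4.0
side blu
[... 505 characters left out ...]
 pale px[210.5  61.8] xy[ 1054.6 -1234.6] L335.3 W41.4 ang-75.1
side pale px[283.1  31.8] xy[  802.3 -1997.4] L2580.8 W318.8 ang-85.4
side pale px[186.1  42.6] xy[ 1290.9 -1627.4] L2837.5 W411.2 ang-68.9 | dark xy[ 1444.4 -2522. ] L475.0 W90.9 ang-69.0
wrist green px[275.2 350.2] xy[ 587.3 -259.4] L63.7 W49.6 ang3.9
wrist green px[283.4 268.3] xy[ 603.2 -130.6] L38.9 W32.0 ang88.7
wrist red px[161.9 273.9] xy[ 447.3 -138.8] L54.2 W48.5 ang51.8
wrist red px[274.6 157.7] xy[598.1  11.5] L61.8 W40.6 ang-79.5
wrist blue px[144.8 162.5] xy[446.    4.6] L88.2 W87.8 ang58.4
wrist pale px[440.  154.4] xy[788.3  14.2] L39.8 W38.3 ang-6.2
wrist pale px[135.8  35.5] xy[458.6 138.2] L46.0 W20.9 ang-79.6
```

View pics/crop1.png

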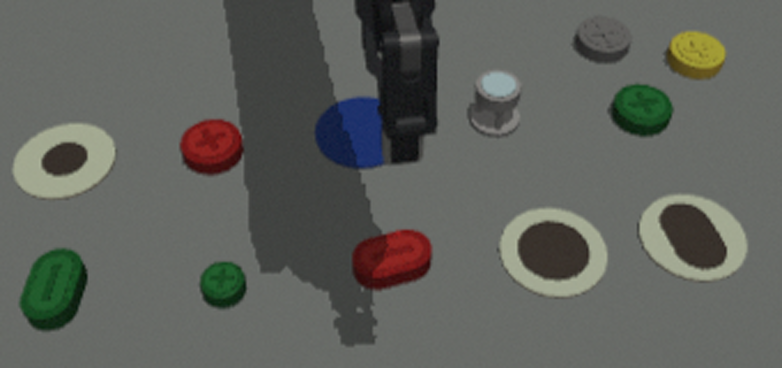

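The three green targets are large (419,187), small (237,263) and oval (163,265). Look-alikes are grey (402,157), yellow (443,163), red round (232,202) and red oval (313,251). The crop confirms which are green, the three mounts with dark shapes at small (167,209), large (380,249) and oval (441,243), and the loupe (355,185). The cameras agree within about 2 mm. I'll start with green_small.

```bash
python3 -m handwheel '{"slide":[[-0.033,-0.012,0.02],[-0.033,-0.012,0.02],[-0.033,-0.012,0.02],[-0.031,-0.0105,0.02],[0,0,0],[0,0,0]],"twist":[[0,0,0],[0,0,0],[0,0,0],[0,0,0],[0,0,0],[0,0,0]],"jaw":[1,1,1,1,1,1]}'
python3 - <<'E'
from h import *
im=survey("wrist"); cv2.imwrite("pics/w1.png",im[:,:,::-1])
E
```

```text
clock: 1.05
position: [0.6038, -0.1293, 0.1516]
orientation: [0.707, 0.707, 0.0, -0.0]
ft_force: [0.1, 0.9, -0.1]
width: 0.0856
grasp_force: 0.0
wrist green px[304.7 309.5] xy[ 588.2 -262.6] L65.9 W50.3 ang-10.1
wrist green px[319.5 185.6] xy[ 603.6 -128.9] L35.1 W34.0 ang-90.0
wrist red px[149.2 192.9] xy[ 446.6 -135.9] L51.0 W45.2 ang-90.0
wrist red px[309.4  50.7] xy[595.5 -15.8] L34.9 W14.2 ang-23.0
wrist red px[313.3  17.6] xy[598.8   8.1] L27.9 W9.1 ang-83.7
wrist blue px[126.4  37.2] xy[446.  -5.] L89.1 W62.7 ang0.0
wrist pale px[147.3 294.2] xy[ 423.5 -248.2] L82.9 W32.1 ang41.6
wrist pale px[555.2  13.6] xy[792.5  12.3] L39.6 W21.7 ang-5.9
```

View pics/w1.png

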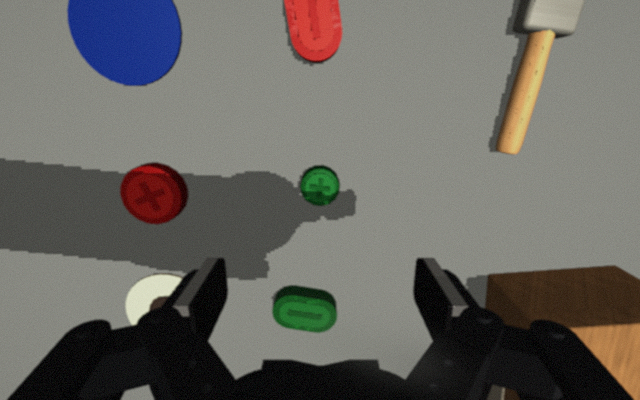

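The small seal (320,186) is centred under the tool. The oval (305,310), red round (150,193) and the mount (150,295) are clear of it. I'll descend and grip.

```bash
python3 -m handwheel '{"slide":[[0,0,0.045],[0,0,0.045],[0,0,0.035],[0,0,0.016],[0,0,0.008],[0,0,0],[0,0,0],[0,0,0],[0,0,0],[0,0,0]],"twist":[[0,0,0],[0,0,0],[0,0,0],[0,0,0],[0,0,0],[0,0,0],[0,0,0],[0,0,0],[0,0,0],[0,0,0]],"jaw":[1,1,1,1,1,1,0,0,0,0]}'
```

```text
clock: 2.35
position: [0.6041, -0.1302, 0.0033]
orientation: [0.707, 0.707, 0.0, 0.001]
ft_force: [-0.5, -0.2, 4.6]
width: 0.0334
grasp_force: 59.5
```

```bash
python3 -m handwheel '{"slide":[[0,0,-0.02],[0,0,-0.04],[0,0,-0.04],[-0.028,-0.032,0],[-0.028,-0.033,0],[-0.028,-0.033,0],[-0.028,-0.033,0],[-0.027,-0.031,0],[0,0,0],[0,0,0]],"twist":[[0,0,0],[0,0,0],[0,0,0],[0,0,0],[0,0,0],[0,0,0],[0,0,0],[0,0,0],[0,0,0],[0,0,0]],"jaw":[0,0,0,0,0,0,0,0,0,0]}'
python3 - <<'E'
from h import *
im=survey("wrist",.1); cv2.imwrite("pics/w2.png",im[:,:,::-1])
E
```

```text
clock: 3.6
position: [0.4421, -0.2688, 0.1033]
orientation: [0.707, 0.707, 0.0, 0.001]
ft_force: [0.3, 0.1, 0.6]
width: 0.0336
grasp_force: 59.7
wrist green px[320.  268.6] xy[ 442.4 -268.8] L41.6 W36.0 ang88.1
wrist green px[515.7 194.6] xy[ 529.4 -231.7] L40.7 W24.2 ang-11.1
wrist red px[319.9  11. ] xy[ 442.5 -137.5] L11.0 W8.2 ang18.0
wrist red px[336.5   4.4] xy[ 453.1 -133.7] L14.2 W10.8 ang38.3
wrist red px[322.2  29.9] xy[ 444.  -148.5] L55.6 W30.7 ang0.0
wrist pale px[356.5 216.3] xy[ 471.9 -282.4] L48.7 W43.1 ang75.3
wrist pale px[283.6 201. ] xy[ 413.6 -269.4] L70.5 W46.6 ang68.4
```

View pics/w2.png

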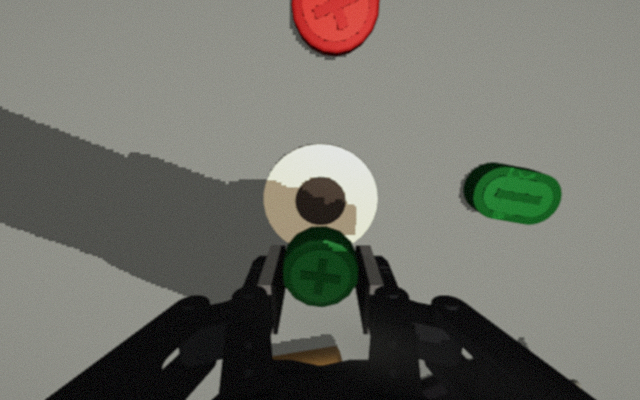

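The small seal is held level at (320,268). The mount's dark circle is at about (320,201), and I'll locate that circle precisely.

```bash
cat >> h.py <<'E'
def darkspots(n,amin=300):
    im,ray=grab(n); v=im.max(2); h=cv2.cvtColor(im,cv2.COLOR_RGB2HSV)
    m=cv2.inRange(h,(0,40,20),(15,160,95)); m=cv2.morphologyEx(m,cv2.MORPH_OPEN,np.ones((3,3)))
    for q in cv2.findContours(m,cv2.RETR_EXTERNAL,cv2.CHAIN_APPROX_NONE)[0]:
        if cv2.contourArea(q)<amin: continue
        (c,(a,b),t)=cv2.fitEllipse(q); M=cv2.moments(q); p=(M["m10"]/M["m00"],M["m01"]/M["m00"]); r=rect(ray(q,.003))
        print("dark px",np.round(p,1),"xy",np.round(ray(p,.003)[0]*1e3,1),"ell",np.round(ray(c,.003)[0]*1e3,1),"L%.1f W%.1f ang%.1f"%r)
    return im
E
python3 -c "
from h import *
darkspots('wrist')"
python3 -c "
from h import *
im=cv2.imread('pics/w2.png')[:,:,::-1].copy();h=cv2.cvtColor(im,cv2.COLOR_RGB2HSV)
print(im[200,320],h[200,320],h[185,320],h[200,340],h[205,285])"
```

```text
[39 28 28] [ 0 72 39] [10 70 76] [15 92 39] [ 20  67 163]
```

```bash
sed -i 's/m=cv2.inRange(h,(0,40,20),(15,160,95))/m=cv2.inRange(h,(0,20,20),(25,160,95))|cv2.inRange(h,(165,20,20),(180,160,95))/' h.py; python3 -c "
from h import *
darkspots('wrist')"
```

```text
dark px [319.5 201.7] xy [ 442.4 -269.2] ell [ 442.3 -269.2] L38.6 W38.5 ang45.6
```

```bash
python3 -m handwheel '{"slide":[[-0.0004,0.0002,0.04],[0,0,0.035],[0,0,0.01],[0,0,0.006],[0,0,0.003],[0,0,0.0015],[0,0,0.0005],[0,0,0]],"twist":[[0,0,0],[0,0,0],[0,0,0],[0,0,0],[0,0,0],[0,0,0],[0,0,0],[0,0,0]],"jaw":[0,0,0,0,0,0,0,0]}'
```

```text
clock: 4.75
position: [0.4418, -0.2695, 0.0066]
orientation: [0.707, 0.707, 0.0, 0.0]
ft_force: [0.5, -1.0, -0.8]
width: 0.0333
grasp_force: 59.8
```

```bash
python3 -m handwheel '{"slide":[[0,0,0.0005],[0,0,0]],"twist":[[0,0,0],[0,0,0]],"jaw":[0,0]}'
```

```text
clock: 5.0
position: [0.4418, -0.2695, 0.0063]
orientation: [0.707, 0.707, 0.0, 0.0]
ft_force: [-1.7, 0.4, 3.7]
width: 0.0338
grasp_force: 60.2
```

```bash
python3 -m handwheel '{"slide":[[0,0,0],[0,0,0],[0,0,0],[0,0,0],[0,0,-0.01],[0,0,-0.04],[0,0,-0.045],[0,0,0],[0,0,0]],"twist":[[0,0,0],[0,0,0],[0,0,0],[0,0,0],[0,0,0],[0,0,0],[0,0,0],[0,0,0],[0,0,0]],"jaw":[0.6,0.6,1,1,1,1,1,1,1]}'
python3 - <<'E'
from h import *
im=survey("wrist",.003); cv2.imwrite("pics/w3.png",im[:,:,::-1])
E
```

```text
clock: 6.12
position: [0.4416, -0.2693, 0.101]
orientation: [0.707, 0.707, 0.0, 0.0]
ft_force: [0.0, 0.1, -0.6]
width: 0.0855
grasp_force: 0.0
wrist green px[320.4 203.8] xy[ 442.1 -268.5] L35.7 W35.3 ang-66.7
wrist green px[519. 195.] xy[ 591.2 -261.5] L67.8 W41.2 ang-10.7
wrist red px[330.    9.1] xy[ 448.2 -137.4] L30.7 W15.5 ang0.0
wrist red px[328.8  28.4] xy[ 447.6 -148.6] L55.2 W29.8 ang0.0
wrist pale px[331.1 243.3] xy[ 450.9 -305.6] L49.8 W23.6 ang28.5
wrist pale px[280.4 219.7] xy[ 410.1 -284.9] L22.0 W13.1 ang72.8
wrist pale px[362.  195.5] xy[ 474.6 -264.7] L43.4 W36.5 ang-2.5
wrist pale px[287.8 177.2] xy[ 417.1 -250. ] L48.1 W31.0 ang41.7 | dark xy[ 411.7 -259.3] L16.5 W9.7 ang-0.0
```

View pics/w3.png

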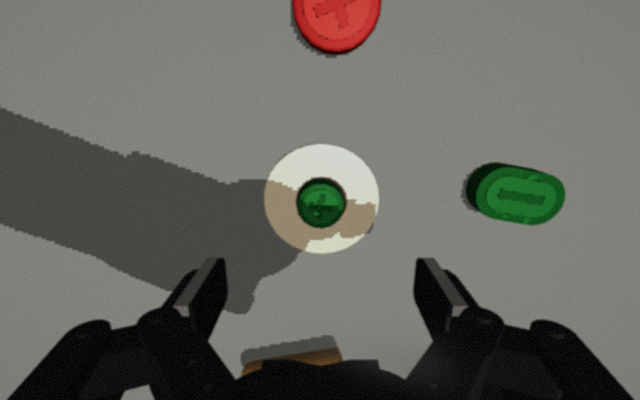

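The small seal (321,203) sits centred on its mount. Next is the oval (519,195): move over it and yaw by 80°.

```bash
python3 -m handwheel '{"slide":[[0.003,0.05,-0.02],[0.003,0.05,-0.03],[0.001,0.0475,0],[0,0,0],[0,0,0],[0,0,0],[0,0,0],[0,0,0],[0,0,0],[0,0,0]],"twist":[[0,0,0],[0,0,0],[0,0,0],[0,0,-0.17],[0,0,-0.17],[0,0,-0.17],[0,0,-0.17],[0,0,-0.17],[0,0,-0.17],[0,0,-0.17]],"jaw":[1,1,1,1,1,1,1,1,1,1]}'
python3 -m handwheel '{"slide":[[0,0,0],[0,0,0],[0,0,0]],"twist":[[0,0,-0.17],[0,0,0],[0,0,0]],"jaw":[1,1,1]}'
cat >> h.py <<'E'
def yaw():
    s=readout.read_state(); R=Ro.from_quat(s["orientation"]).as_matrix()
    print("tooly yaw %.1f"%np.degrees(np.arctan2(R[1,1],R[0,1])),"tcp",np.round(s["position"]*1e3,1),"tilt",np.round(R[:2,2],4)); return s["position"],R
def to(x,y,z):
    p,R=yaw(); print("slide needed mm",np.round(R.T@(np.array([x,y,z])-p*1e3),1))
E
python3 - <<'E'
from h import *
im=survey("wrist",0,300); yaw(); to(589,-262,150)
cv2.imwrite("pics/w4.png",im[:,:,::-1])
print(readout.read_state()["joint_positions"])
E
```

```text
clock: 7.42
position: [0.5884, -0.2621, 0.149]
orientation: [0.187, 0.982, 0.0, -0.001]
ft_force: [0.5, -0.4, 0.0]
width: 0.0853
grasp_force: 0.0
clock: 7.8
position: [0.5888, -0.2624, 0.15]
orientation: [0.107, 0.994, 0.0, -0.001]
ft_force: [0.1, 0.1, 0.7]
width: 0.0855
grasp_force: 0.0
wrist green px[320.1 185.1] xy[ 588.7 -261. ] L68.9 W40.0 ang-11.1
wrist green px[270.2  12.9] xy[ 444.5 -269.5] L35.2 W20.8 ang77.7
wrist red px[620.3 136.9] xy[601.9   3.2] L41.3 W34.6 ang4.3
wrist red px[443.    7.7] xy[ 469.7 -137.5] L46.3 W13.1 ang77.7
wrist pale px[627.5 314.1] xy[798.5  27.4] L37.8 W27.8 ang-5.9
wrist pale px[263.5  38. ] xy[ 459.4 -280. ] L75.2 W52.2 ang77.7
tooly yaw 77.7 tcp [ 588.9 -262.3  150.2] tilt [-0.001   0.0003]
tooly yaw 77.7 tcp [ 588.9 -262.3  150.2] tilt [-0.001   0.0003]
slide needed mm [-0.   0.3  0.2]
[ 0.39194907  0.37601859 -0.05364396  1.57554658  0.02119469  1.19161502
  1.69100915]
```

View pics/w4.png

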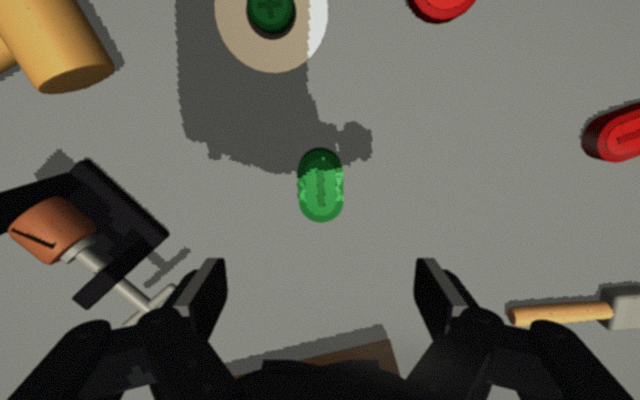

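The oval (320,185) lies between the fingers. The black gadget at left (90,250) is over 10 cm clear. I'll descend and grip.

```bash
python3 -m handwheel '{"slide":[[0,0.0007,0.045],[0,0,0.045],[0,0,0.035],[0,0,0.014],[0,0,0.0075],[0,0,0],[0,0,0],[0,0,0],[0,0,0],[0,0,0]],"twist":[[0,0,-0.02],[0,0,0],[0,0,0],[0,0,0],[0,0,0],[0,0,0],[0,0,0],[0,0,0],[0,0,0],[0,0,0]],"jaw":[1,1,1,1,1,1,0,0,0,0]}'
```

```text
clock: 9.1
position: [0.59, -0.262, 0.0053]
orientation: [0.095, 0.995, -0.0, 0.001]
ft_force: [-1.2, 0.9, 6.2]
width: 0.0382
grasp_force: 61.8
```

```bash
python3 -m handwheel '{"slide":[[0,0,-0.02],[0,0,-0.04],[0.004,0.025,-0.04],[0.008,0.05,0],[0.009,0.055,0],[0.009,0.055,0],[0.009,0.055,0],[0.009,0.055,0],[0.009,0.055,0],[0.009,0.055,0]],"twist":[[0,0,0],[0,0,0],[0,0,0],[0,0,0],[0,0,0],[0,0,0],[0,0,0],[0,0,0],[0,0,0],[0,0,0]],"jaw":[0,0,0,0,0,0,0,0,0,0]}'
python3 -m handwheel '{"slide":[[0.009,0.055,0],[0.007,0.045,0],[0.002,0.017,0],[0,0,0],[0,0,0],[0,0,0],[0,0,0]],"twist":[[0,0,0],[0,0,0],[0,0,-0.1],[0,0,-0.12],[0,0,-0.08],[0,0,0],[0,0,0]],"jaw":[0,0,0,0,0,0,0]}'
python3 - <<'E'
from h import *
yaw();survey("wrist",.1,300);im=darkspots("wrist")
cv2.imwrite("pics/w5.png",im[:,:,::-1])
E
```

```text
clock: 10.35
position: [0.6014, 0.1501, 0.1058]
orientation: [0.095, 0.995, 0.0, 0.001]
ft_force: [1.1, 0.3, -0.9]
width: 0.0382
grasp_force: 61.0
clock: 11.22
position: [0.606, 0.2666, 0.105]
orientation: [-0.053, 0.999, 0.0, 0.0]
ft_force: [-0.2, 0.4, -0.5]
width: 0.0383
grasp_force: 61.0
tooly yaw 96.1 tcp [606.  266.6 105. ] tilt [0.0005 0.0001]
wrist green px[320.2 263.9] xy[605.8 267.8] L74.7 W43.1 ang6.1
wrist green px[346.4  14.3] xy[498.4 266.3] L30.6 W12.3 ang-83.9
wrist pale px[ 18.7 363.6] xy[8.011e+02 3.000e-01] L43.2 W36.2 ang-10.4
wrist pale px[444.8 281.2] xy[669.8 383.3] L61.8 W41.4 ang-79.6 | dark xy[677.2 375. ] L14.2 W10.1 ang60.9
wrist pale px[313.3 162.2] xy[578.  259.4] L80.7 W39.4 ang-66.9
wrist pale px[616.2 152.5] xy[545.9 487.8] L51.0 W24.9 ang-76.8
wrist pale px[173.7 207.7] xy[626.8 151.7] L180.0 W162.3 ang-8.4 | dark xy[658.9 183.2] L118.8 W64.9 ang-39.0
wrist pale px[442.1 166.5] xy[570.7 358.5] L194.4 W144.6 ang16.2 | dark xy[586.1 364.8] L112.7 W104.6 ang80.4
dark px [316.  176.4] xy [588.7 262.7] ell [589.5 262.6] L44.9 W30.9 ang-72.8
dark px [162.7 179.6] xy [604.2 144. ] ell [604.2 144. ] L58.4 W57.2 ang-83.8
```

View pics/w5.png

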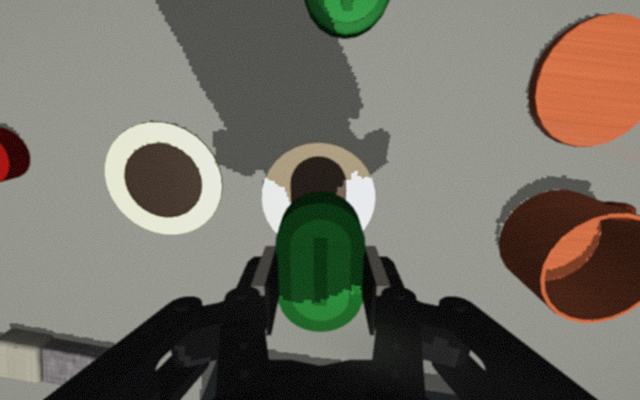

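The held oval hides most of its mount at (318,200). I'll step sideways to see the mount in full.

```bash
python3 -m handwheel '{"slide":[[0,-0.03,0],[0,-0.03,0],[0,0,0],[0,0,0]],"twist":[[0,0,0],[0,0,0],[0,0,0],[0,0,0]],"jaw":[0,0,0,0]}'
python3 - <<'E'
from h import *
yaw();im=darkspots("wrist")
darkspots("wrist"); survey("side",.1,100)
cv2.imwrite("pics/w6.png",im[:,:,::-1])
E
```

```text
clock: 11.82
position: [0.6123, 0.2077, 0.1045]
orientation: [-0.054, 0.999, 0.0, 0.0]
ft_force: [0.1, -0.3, -1.1]
width: 0.0382
grasp_force: 61.0
tooly yaw 96.2 tcp [612.3 207.7 104.5] tilt [-0.      0.0005]
dark px [236.5 178.6] xy [603.4 142.5] ell [603.6 142.2] L58.6 W56.4 ang-15.2
dark px [236.1 178.8] xy [603.5 142.7] ell [603.7 142.5] L58.7 W55.5 ang-20.5
side green px[335.4 303.6] xy[464.  368.1] L54.3 W42.9 ang-87.6
side green px[230.4 229.7] xy[632.7 217.1] L58.3 W15.8 ang-70.2
side green px[257.2 227.3] xy[591.2 208. ] L61.3 W26.3 ang-81.2
side red px[272.4 208.4] xy[599.2  -1.8] L64.5 W36.9 ang-81.4
side red px[341.3 178.2] xy[ 450.4 -146.8] L55.1 W51.8 ang-85.9
side blue px[344.1 215.5] xy[444.4   6.4] L87.8 W86.1 ang87.2
side pale px[242.7 304.3] xy[610.3 274.1] L92.4 W83.8 ang-46.0
side pale px[252.2 250.9] xy[618.9 137.5] L92.1 W71.2 ang49.5
side pale px[184.7 206.5] xy[792.2  -5.9] L41.2 W37.4 ang83.1
side pale px[344.2 159.7] xy[ 441.8 -260.6] L90.2 W89.2 ang87.6
side pale px[281.4  49.9] xy[  755.9 -1512. ] L2746.8 W263.4 ang-85.2
side pale px[180.7  49. ] xy[ 1271.6 -1475.4] L2858.8 W237.6 ang-68.9
```

View pics/w6.png

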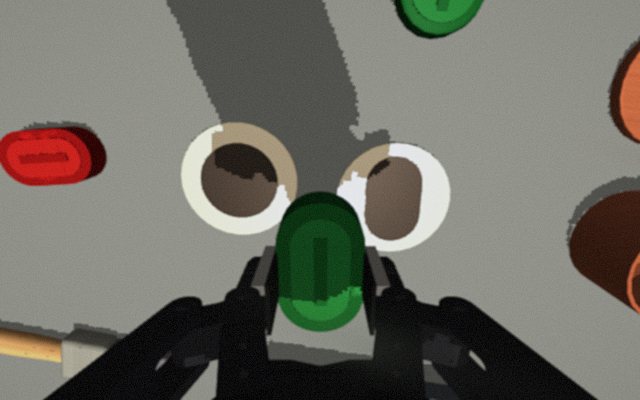

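Now the oval mount is fully visible, with its dark oval at (394,198). It is brightly lit, so I'll raise the value threshold.

```bash
sed -i 's/160,95)/160,135)/g' h.py
python3 - <<'E'
from h import *
im=cv2.imread('pics/w6.png')[:,:,::-1].copy();h=cv2.cvtColor(im,cv2.COLOR_RGB2HSV)
print(h[198,394],h[170,380],h[198,430],h[100,500],h[120,260])
p,R=yaw();darkspots("wrist");
E
```

```text
[ 10  63 105] [11 62 70] [ 50   3 229] [ 27  19 147] [39 20 90]
tooly yaw 96.3 tcp [612.  208.4 104.3] tilt [-0.0002  0.0006]
dark px [ 29.5 335.5] xy [772.9 -40.9] ell [772.7 -41.7] L54.2 W10.0 ang82.6
dark px [391.9 198.2] xy [605.7 266.2] ell [605.7 266.2] L68.4 W43.6 ang6.2
dark px [237.9 179.5] xy [603.9 144.3] ell [603.9 144.3] L59.9 W58.7 ang-83.7
```

```bash
python3 -m handwheel '{"slide":[[0,0.03,0],[0.0003,0.0296,0],[0,0,0.04],[0,0,0.035],[0,0,0.01],[0,0,0.006],[0,0,0.002],[0,0,0.0005],[0,0,0],[0,0,0]],"twist":[[0,0,0],[0,0,0],[0,0,0],[0,0,0],[0,0,0],[0,0,0],[0,0,0],[0,0,0],[0,0,0],[0,0,0]],"jaw":[0,0,0,0,0,0,0,0,0,0]}'
python3 -c "
from h import *
yaw()"
```

```text
clock: 13.28
position: [0.6058, 0.2664, 0.0113]
orientation: [-0.055, 0.999, 0.0, 0.0]
ft_force: [0.3, 0.7, 0.2]
width: 0.0383
grasp_force: 61.0
tooly yaw 96.2 tcp [605.8 266.4  11.3] tilt [0.0006 0.0003]
```

```bash
python3 -m handwheel '{"slide":[[0,0,0.001],[0,0,0.001],[0,0,0],[0,0,0]],"twist":[[0,0,0],[0,0,0],[0,0,0],[0,0,0]],"jaw":[0,0,0,0]}'; python3 -m handwheel '{"slide":[[0,0,0.0005],[0,0,0]],"twist":[[0,0,0],[0,0,0]],"jaw":[0,0]}'; python3 -m handwheel '{"slide":[[0,0,0.0005],[0,0,0]],"twist":[[0,0,0],[0,0,0]],"jaw":[0,0]}'
```

```text
clock: 13.78
position: [0.6056, 0.2663, 0.0088]
orientation: [-0.055, 0.999, -0.0, -0.0]
ft_force: [-0.5, 0.2, 0.1]
width: 0.0387
grasp_force: 61.0
clock: 14.02
position: [0.6056, 0.2664, 0.0083]
orientation: [-0.055, 0.999, 0.0, -0.0]
ft_force: [0.3, -0.1, 0.2]
width: 0.0386
grasp_force: 61.2
clock: 14.28
position: [0.6056, 0.2663, 0.0084]
orientation: [-0.055, 0.999, 0.0, 0.0]
ft_force: [-2.4, -2.1, 4.2]
width: 0.0385
grasp_force: 61.7
```

```bash
python3 -m handwheel '{"slide":[[0,0,0],[0,0,0],[0,0,0],[0,0,0],[0,0,-0.01],[0,0,-0.04],[0,0,-0.05],[0,0,0],[0,0,0]],"twist":[[0,0,0],[0,0,0],[0,0,0],[0,0,0],[0,0,0],[0,0,0],[0,0,0],[0,0,0],[0,0,0]],"jaw":[0.6,0.6,1,1,1,1,1,1,1]}'
python3 - <<'E'
from h import *
yaw();im=survey("wrist",.003,300);darkspots("wrist"); print(readout.read_state()["joint_positions"])
cv2.imwrite("pics/w7.png",im[:,:,::-1])
E
```

```text
clock: 15.4
position: [0.6056, 0.2662, 0.1081]
orientation: [-0.055, 0.999, 0.0, 0.0]
ft_force: [-0.5, -0.9, -0.1]
width: 0.0853
grasp_force: 0.0
tooly yaw 96.3 tcp [605.6 266.2 108.1] tilt [0.0005 0.    ]
wrist green px[319.7 199.6] xy[605.2 267.1] L68.0 W40.3 ang7.6
wrist green px[347.1  14.9] xy[476.4 271.1] L53.3 W21.7 ang-83.8
wrist red px[  5.5 161.1] xy[601.6  26.8] L33.6 W9.5 ang-10.5
wrist pale px[ 17.5 358.7] xy[798.9  -3.1] L37.0 W35.4 ang-7.9 | dark xy[803.   -6.2] L26.0 W10.2 ang-9.5
wrist pale px[316.  161.4] xy[577.4 261. ] L81.2 W30.3 ang-82.3
wrist pale px[164.6 177.5] xy[603.2 143.6] L91.0 W89.2 ang26.4 | dark xy[604.1 144. ] L60.1 W59.5 ang-83.7
dark px [165.1 179.8] xy [604.1 144.1] ell [604.1 144.1] L59.4 W58.9 ang6.1
[-0.23838491  0.46449093 -0.32151123  1.56251215  0.15614202  1.14190879
  1.0864829 ]
```

View pics/w7.png

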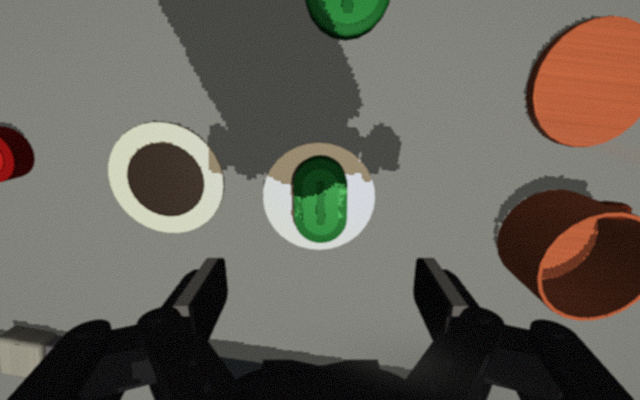

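The oval lies along its outline, centred within 1 mm. Next is the large one.

```bash
python3 -m handwheel '{"slide":[[0.046,0.006,-0.02],[0.05,0.006,-0.022],[0.0464,0.0068,0],[0,0,0],[0,0,0]],"twist":[[0,0,0],[0,0,0],[0,0,0],[0,0,0],[0,0,0]],"jaw":[1,1,1,1,1]}'
python3 - <<'E'
from h import *
im=survey("wrist",0,300); to(462,269,2.5)
cv2.imwrite("pics/w8.png",im[:,:,::-1])
E
```

```text
clock: 16.12
position: [0.4622, 0.2691, 0.1493]
orientation: [-0.054, 0.999, -0.0, -0.0]
ft_force: [0.3, -0.1, -0.8]
width: 0.0853
grasp_force: 0.0
wrist green px[301.8 321.6] xy[611.3 267.1] L73.5 W39.0 ang6.2
wrist green px[319.  186.1] xy[463.  269.2] L55.5 W54.6 ang0.9
wrist red px[ 41.1 292.4] xy[605.    0.9] L66.8 W40.3 ang-80.6
wrist blue px[ 32.6 134.1] xy[445.   12.5] L89.0 W63.5 ang-10.5
wrist pale px[301.4 310.4] xy[602.  265.6] L90.6 W86.5 ang-83.7
wrist pale px[161.1 283. ] xy[584.8 119.5] L79.5 W26.9 ang-39.5
tooly yaw 96.2 tcp [462.6 269.  149.3] tilt [-0.0006 -0.0004]
slide needed mm [5.000e-01 1.000e-01 1.468e+02]
```

View pics/w8.png

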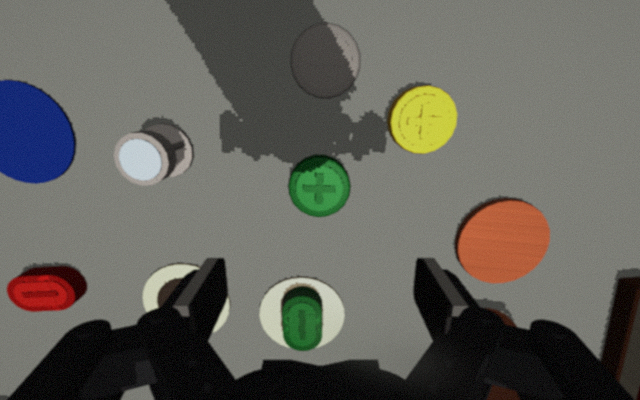

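```bash
python3 -m handwheel '{"slide":[[0,0,0.045],[0,0,0.045],[0,0,0.035],[0,0,0.015],[0,0,0.0078],[0,0,0],[0,0,0],[0,0,0],[0,0,0],[0,0,0]],"twist":[[0,0,0],[0,0,0],[0,0,0],[0,0,0],[0,0,0],[0,0,0],[0,0,0],[0,0,0],[0,0,0],[0,0,0]],"jaw":[1,1,1,1,1,1,0,0,0,0]}'
```

```text
clock: 17.42
position: [0.4628, 0.27, 0.0036]
orientation: [-0.055, 0.999, 0.0, 0.001]
ft_force: [-2.5, -1.9, 8.7]
width: 0.0538
grasp_force: 61.4
```

```bash
python3 -m handwheel '{"slide":[[0,0,-0.02],[0,0,-0.04],[0,0,-0.04],[-0.031,-0.034,0],[-0.032,-0.036,0],[-0.032,-0.036,0],[-0.0318,-0.0344,0],[0,0,0],[0,0,0]],"twist":[[0,0,0],[0,0,0],[0,0,0],[0,0,0],[0,0,0],[0,0,0],[0,0,0],[0,0,0],[0,0,0]],"jaw":[0,0,0,0,0,0,0,0,0]}'
python3 - <<'E'
from h import *
survey("wrist",.1,500); to(604.1,144.1,6.6)
E
```

```text
clock: 18.55
position: [0.603, 0.1443, 0.1022]
orientation: [-0.055, 0.999, 0.0, -0.0]
ft_force: [-0.5, -0.1, -1.7]
width: 0.0534
grasp_force: 63.1
wrist green px[320.4 266.8] xy[602.8 145.5] L58.5 W58.5 ang-39.7
wrist green px[481.  222.3] xy[572.3 215.4] L40.9 W24.8 ang6.7
wrist red px[134.1 178.9] xy[600.5   4.3] L68.2 W41.4 ang-79.7
wrist blue px[133.1   6.9] xy[483.8   8. ] L55.9 W10.0 ang-83.7
wrist pale px[293.4 334.5] xy[734.2 135.4] L72.7 W55.3 ang78.2 | dark xy[727.2 119.4] L12.5 W12.1 ang34.5
wrist pale px[315.  163.3] xy[575.1 138.5] L81.6 W34.0 ang-76.3
wrist pale px[126.2 194.7] xy[616.   -5.9] L259.9 W212.8 ang-61.4 | dark xy[619.2  -3.8] L208.7 W191.4 ang-63.2
wrist pale px[485.9 153.3] xy[553.4 265.6] L338.1 W193.8 ang31.7 | dark xy[541.1 264.2] L281.6 W120.0 ang44.3
tooly yaw 96.3 tcp [602.7 144.8 102.3] tilt [-0.0002  0.0006]
slide needed mm [-1.4 -0.9 95.7]
```

```bash
python3 -m handwheel '{"slide":[[-0.0012,-0.0007,0.04],[0,0,0.035],[0,0,0.01],[0,0,0.006],[0,0,0.003],[0,0,0],[0,0,0]],"twist":[[0,0,0],[0,0,0],[0,0,0],[0,0,0],[0,0,0],[0,0,0],[0,0,0]],"jaw":[0,0,0,0,0,0,0]}'; python3 -m handwheel '{"slide":[[0,0,0.0008],[0,0,0]],"twist":[[0,0,0],[0,0,0]],"jaw":[0,0]}'; python3 -m handwheel '{"slide":[[0,0,0.0005],[0,0,0]],"twist":[[0,0,0],[0,0,0]],"jaw":[0,0]}'
```

```text
clock: 19.48
position: [0.6051, 0.1433, 0.0088]
orientation: [-0.055, 0.999, 0.0, 0.001]
ft_force: [-0.7, 0.1, -0.1]
width: 0.0536
grasp_force: 63.1
clock: 19.73
position: [0.6046, 0.1431, 0.0073]
orientation: [-0.055, 0.999, 0.0, 0.0]
ft_force: [-0.7, 0.2, -0.3]
width: 0.0537
grasp_force: 63.1
clock: 19.98
position: [0.6046, 0.1432, 0.0068]
orientation: [-0.055, 0.999, 0.0, 0.0]
ft_force: [-0.2, -0.9, -0.1]
width: 0.0537
grasp_force: 63.4
```

```bash
python3 -m handwheel '{"slide":[[0.0003,0.0005,-0.0003],[0,0,0.0006],[0,0,0]],"twist":[[0,0,0],[0,0,0],[0,0,0]],"jaw":[0,0,0]}'; python3 -m handwheel '{"slide":[[0,0,0.0005],[0,0,0]],"twist":[[0,0,0],[0,0,0]],"jaw":[0,0]}'
```

```text
clock: 20.35
position: [0.6043, 0.1438, 0.0067]
orientation: [-0.055, 0.999, 0.0, 0.0]
ft_force: [-1.5, -0.2, 4.0]
width: 0.0535
grasp_force: 63.8
clock: 20.6
position: [0.6044, 0.1438, 0.0067]
orientation: [-0.055, 0.999, 0.0, 0.0]
ft_force: [-3.1, -1.0, 8.8]
width: 0.0536
grasp_force: 64.2
```

```bash
python3 -m handwheel '{"slide":[[0,0,0],[0,0,0],[0,0,0],[0,0,0],[0,0,-0.01],[0,0,-0.04],[0,0,-0.05],[0,0,-0.03],[0,0,0],[0,0,0]],"twist":[[0,0,0],[0,0,0],[0,0,0],[0,0,0],[0,0,0],[0,0,0],[0,0,0],[0,0,0],[0,0,0],[0,0,0]],"jaw":[0.9,0.9,1,1,1,1,1,1,1,1]}'
python3 - <<'E'
from h import *
im=survey("wrist",.003,300);yaw()
i,ray=grab("wrist"); h=cv2.cvtColor(i,cv2.COLOR_RGB2HSV)
c=cv2.resize(i[60:360,130:560],None,fx=1.8,fy=1.8)
cv2.imwrite("pics/w9.png",c[:,:,::-1])
E
```

```text
clock: 21.85
position: [0.6039, 0.1435, 0.1357]
orientation: [-0.055, 0.999, -0.0, -0.0]
ft_force: [-0.9, -0.0, -0.3]
width: 0.0858
grasp_force: 0.0
wrist green px[463.5 206.9] xy[605.3 270.7] L67.5 W41.6 ang6.3
wrist green px[320.3 191. ] xy[604.5 144.9] L55.3 W55.3 ang-22.2
wrist red px[157.3 168. ] xy[600.3   4.9] L67.3 W40.8 ang-80.6
wrist blue px[157.2  10.5] xy[479.4   7.2] L69.8 W17.5 ang-83.7
wrist pale px[480.5 205. ] xy[604.5 290.1] L90.6 W65.7 ang3.4
tooly yaw 96.3 tcp [603.6 143.4 135.1] tilt [-0.0014 -0.0004]
```

View pics/w9.png

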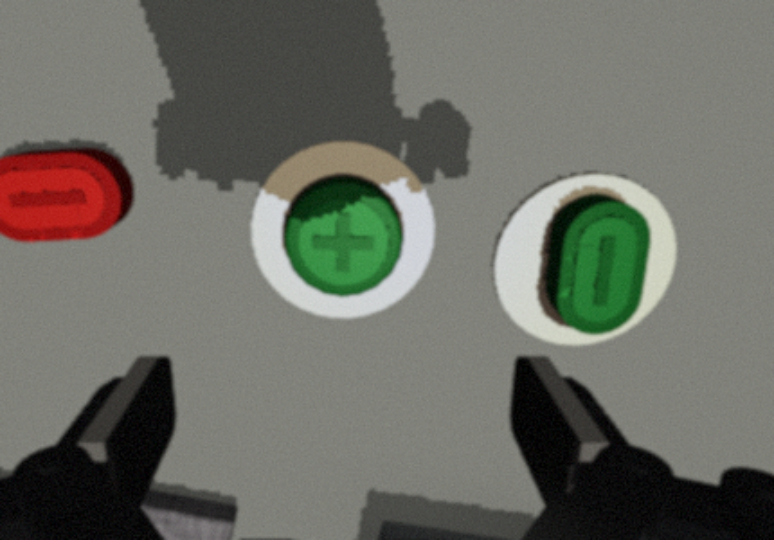

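The large seal is centred inside its circle and the oval still lies within its outline. Next is the loupe.

```bash
python3 -m handwheel '{"slide":[[0.049,0.004,-0.02],[0.05,0.005,-0.015],[0.0485,0.004,0],[0,0,0],[0,0,0]],"twist":[[0,0,0],[0,0,0],[0,0,0],[0,0,0],[0,0,0]],"jaw":[1,1,1,1,1]}'
cat > lp.py <<'E'
from h import *
def glass(z=.046):
    im,ray=grab("wrist"); h=cv2.cvtColor(im,cv2.COLOR_RGB2HSV)
    m=cv2.inRange(h,(85,12,140),(110,90,255))
    for q in cv2.findContours(m,cv2.RETR_EXTERNAL,cv2.CHAIN_APPROX_NONE)[0]:
        if cv2.contourArea(q)>300:
            c=cv2.fitEllipse(q)[0]; print("glass px",np.round(c,1),"xy",np.round(ray(c,z)[0]*1e3,1),"L%.1f W%.1f"%rect(ray(q,z))[:2])
    return im
E
python3 - <<'E'
from lp import *
im=glass();yaw();survey("wrist",0,1500)
cv2.imwrite("pics/w10.png",im[:,:,::-1])
E
```

```text
clock: 22.58
position: [0.4564, 0.1403, 0.1706]
orientation: [-0.055, 0.999, -0.0, -0.0]
ft_force: [0.5, 1.3, -0.0]
width: 0.0853
grasp_force: 0.0
tooly yaw 96.2 tcp [456.7 140.4 170.6] tilt [-0.0003  0.0001]
wrist green px[308.4 311.7] xy[609.  145.1] L59.2 W54.6 ang-20.1
wrist red px[ 22.7 144.5] xy[ 453.5 -139.9] L54.2 W45.3 ang-10.5
wrist blue px[178.3 149.5] xy[443.6   2.8] L88.3 W87.8 ang-83.8
wrist pale px[308.5 304.7] xy[604.2 144.5] L90.7 W90.4 ang-42.1 | dark xy[609.1 144.7] L70.7 W58.8 ang6.2
```

View pics/w10.png

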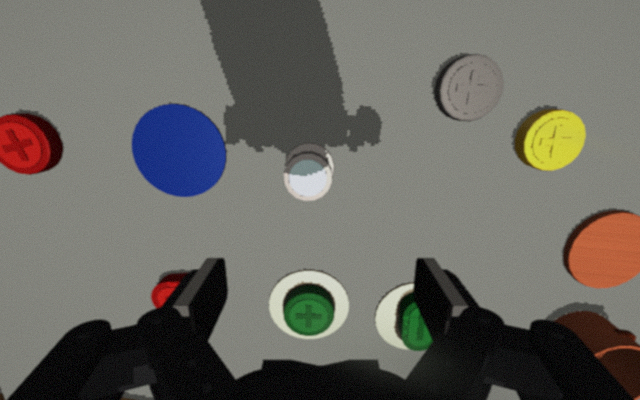

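The loupe's lens housing is centred at about (307,176), and 48 px wide matches 42 mm at its height. The pad is at (178,150).

Run:
```python
from lp import *
im,ray=grab("wrist"); p,R=yaw()
h=cv2.cvtColor(im,cv2.COLOR_RGB2HSV)
x=ray((307.5,176.5),.046)[0]; print(x, ray([(283,176),(332,176),(307,152),(307,201)],.046))
print(np.round(R.T@(np.r_[x,.046]-p)*1e3,1))
print("row176",im[176,276:340].sum(1)); print("col307",im[140:210,307].sum(1))
```

```text
tooly yaw 96.2 tcp [456.9 140.4 170.5] tilt [-0.0007  0.0002]
[0.44607994 0.12963084] [[0.44790623 0.10888193]
 [0.44338449 0.15029496]
 [0.4253118  0.1271938 ]
 [0.46794838 0.13131984]]
[ 11.8  -9.6 124.5]
row176 [394 381 393 392 391 389 406 457 524 580 596 587 569 560 567 572 537 475
 459 462 452 462 448 495 568 621 617 602 583 592 589 579 590 618 639 646
 652 651 639 647 649 655 648 653 651 646 649 648 654 650 636 623 626 623
 588 525 416 372 394 394 403 384 392 384]
col307 [221 221 209 258 289 298 274 297 273 281 236 185 178 233 275 287 280 281
 303 346 378 384 387 395 391 383 378 392 382 390 379 378 374 392 376 456
 579 647 636 647 656 654 642 651 651 633 651 649 648 649 649 648 656 649
 625 602 600 601 596 582 500 408 403 383 377 397 393 395 383 391]
```

```bash
python3 -m handwheel '{"slide":[[0.0118,-0.0096,0.02],[0,0,0.04],[0,0,0.04],[0,0,0.03],[0,0,0.0185],[0,0,0],[0,0,0],[0,0,0],[0,0,0],[0,0,0]],"twist":[[0,0,0],[0,0,0],[0,0,0],[0,0,0],[0,0,0],[0,0,0],[0,0,0],[0,0,0],[0,0,0],[0,0,0]],"jaw":[1,1,1,1,1,1,0,0,0,0]}'
```

```text
clock: 23.98
position: [0.4463, 0.1298, 0.0236]
orientation: [-0.055, 0.999, 0.0, 0.001]
ft_force: [-1.7, 0.6, 8.0]
width: 0.0401
grasp_force: 59.6
```

```bash
python3 -m handwheel '{"slide":[[0,0,-0.02],[0,0,-0.04],[0,-0.02,-0.02],[0,-0.04,0],[0,0,0],[0,0,0]],"twist":[[0,0,0],[0,0,0],[0,0,0],[0,0,0],[0,0,0],[0,0,0]],"jaw":[0,0,0,0,0,0]}'
python3 - <<'E'
from lp import *
im=survey("wrist",.003,1000);yaw()
cv2.imwrite("pics/w11.png",im[:,:,::-1])
E
```

```text
clock: 24.72
position: [0.452, 0.0703, 0.1026]
orientation: [-0.054, 0.999, 0.0, 0.0]
ft_force: [-0.1, 0.4, -1.4]
width: 0.04
grasp_force: 60.9
wrist red px[ 36.4 173.8] xy[ 453.6 -142.4] L55.7 W54.4 ang-10.5
wrist blue px[232.8 178.8] xy[443.2   2.7] L88.6 W87.8 ang-83.8
tooly yaw 96.3 tcp [451.9  70.7 102.5] tilt [-0.      0.0003]
```

View pics/w11.png

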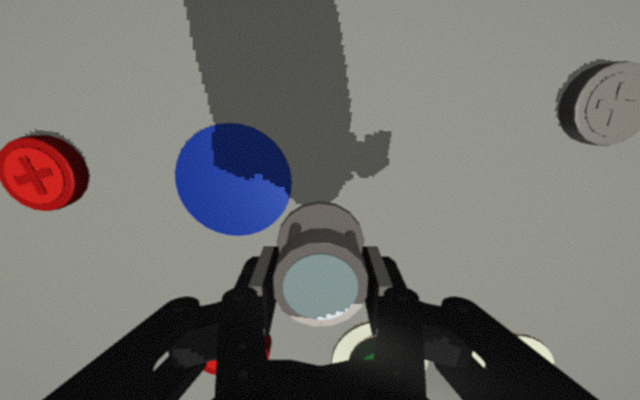

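The loupe is held upright, with its top at (320,285). The pad is at (233,179).

Run:
```python
from lp import *
im,ray=grab("wrist"); p,R=yaw(); h=cv2.cvtColor(im,cv2.COLOR_RGB2HSV)
q=max(cv2.findContours(cv2.inRange(h[200:340,250:390],(80,15,60),(105,90,255)),0,1)[0],key=cv2.contourArea)+[250,200]
(c,ax,_)=cv2.fitEllipse(q.astype(np.float32)); z=p[2]+.0224; w=ray(c,z)[0]; print(c,ax,w,rect(ray(q,z)))
m=masks(im)["blue"]; b=max(cv2.findContours(m,0,1)[0],key=cv2.contourArea); e=ray(cv2.fitEllipse(b)[0],.003)[0]; print(e)
print("slide",np.round(R.T@np.r_[e-w,0]*1e3,1),"from tcp",np.round(R.T@np.r_[e-p[:2],0]*1e3,1))
```

```text
tooly yaw 96.3 tcp [451.9  70.9 102.4] tilt [-0.0001  0.0002]
(319.8628234863281, 285.7937927246094) (64.00972747802734, 74.43375396728516) [0.45205481 0.07180831] (31.941770553588867, 31.584577560424805, -83.70551252365112)
[0.44315801 0.00260009]
slide [ 16.5 -67.8  -0. ] from tcp [ 16.2 -66.9  -0. ]
```

```bash
python3 -m handwheel '{"slide":[[0.006,-0.025,0],[0.006,-0.025,0],[0.0044,-0.0175,0],[0,0,0.035],[0,0,0.025],[0,0,0.009],[0,0,0.004],[0,0,0.001],[0,0,0],[0,0,0]],"twist":[[0,0,0],[0,0,0],[0,0,0],[0,0,0],[0,0,0],[0,0,0],[0,0,0],[0,0,0],[0,0,0],[0,0,0]],"jaw":[0,0,0,0,0,0,0,0,0,0]}'; python3 -m handwheel '{"slide":[[0,0,0.0006],[0,0,0]],"twist":[[0,0,0],[0,0,0]],"jaw":[0,0]}'; python3 -m handwheel '{"slide":[[0,0,0.0005],[0,0,0]],"twist":[[0,0,0],[0,0,0]],"jaw":[0,0]}'
```

```text
clock: 26.08
position: [0.4435, 0.0011, 0.0289]
orientation: [-0.055, 0.999, -0.0, 0.0]
ft_force: [-0.3, 0.1, -2.1]
width: 0.0399
grasp_force: 60.9
clock: 26.32
position: [0.4432, 0.0011, 0.0279]
orientation: [-0.055, 0.999, -0.0, 0.0]
ft_force: [0.2, -0.4, -1.1]
width: 0.0403
grasp_force: 60.9
clock: 26.58
position: [0.443, 0.0011, 0.0272]
orientation: [-0.055, 0.999, 0.0, -0.0]
ft_force: [-0.4, -0.5, -0.5]
width: 0.04
grasp_force: 60.9
```

```bash
python3 -m handwheel '{"slide":[[0,0.0008,0],[0,0,0.0005],[0,0,0]],"twist":[[0,0,0],[0,0,0],[0,0,0]],"jaw":[0,0,0]}'; python3 -m handwheel '{"slide":[[0,0,0.0005],[0,0,0]],"twist":[[0,0,0],[0,0,0]],"jaw":[0,0]}'
```

```text
clock: 26.95
position: [0.443, 0.0019, 0.0268]
orientation: [-0.055, 0.999, 0.0, -0.0]
ft_force: [-0.5, 0.1, -1.4]
width: 0.0404
grasp_force: 60.9
clock: 27.2
position: [0.443, 0.0019, 0.0266]
orientation: [-0.055, 0.999, -0.0, -0.0]
ft_force: [-2.7, -0.4, 4.8]
width: 0.0402
grasp_force: 61.6
```

Contact. I'll release, rise, back off and check everything.

```bash
python3 -m handwheel '{"slide":[[0,0,0],[0,0,0],[0,0,0],[0,0,0],[0,0,-0.02],[0,0,-0.05],[0,0,-0.05],[0,0,-0.03],[0,0,0],[0,0,0]],"twist":[[0,0,0],[0,0,0],[0,0,0],[0,0,0],[0,0,0],[0,0,0],[0,0,0],[0,0,0],[0,0,0],[0,0,0]],"jaw":[0.7,0.7,1,1,1,1,1,1,1,1]}'
python3 - <<'E'
from lp import *
survey("side",.003,100); im=grab("wrist")[0]; s=grab("side")[0]; yaw()
t=np.vstack([cv2.resize(im[80:280,120:520],(600,300)),cv2.resize(s[140:340,180:580],(600,300))])
cv2.imwrite("pics/f.png",t[:,:,::-1])
E
```

```text
clock: 28.45
position: [0.4426, 0.0019, 0.1756]
orientation: [-0.055, 0.999, -0.0, -0.0]
ft_force: [-0.5, -0.2, -1.0]
width: 0.0854
grasp_force: 0.0
side green px[246.8 297.4] xy[604.3 267.3] L64.8 W56.1 ang9.3
side green px[259.4 250. ] xy[603.4 145.4] L71.1 W54.4 ang-86.5
side red px[272.4 208.3] xy[599.1  -2. ] L64.5 W37.0 ang-81.4
side red px[341.3 178.1] xy[ 450.3 -147.2] L51.8 W50.3 ang4.0
side blue px[343.2 217.9] xy[446.5  16. ] L86.2 W82.6 ang-2.1
side pale px[245.8 301.9] xy[606.3 268.6] L90.3 W89.0 ang3.2 | dark xy[606.4 259.9] L73.7 W59.0 ang3.4
side pale px[258.9 258.2] xy[602.9 158. ] L89.4 W82.9 ang7.1
side pale px[344.2 159.7] xy[ 441.9 -260.2] L89.7 W89.1 ang-4.6
side pale px[285.8  30.9] xy[  788.9 -2027.9] L2365.8 W246.1 ang-85.4
side pale px[192.6  50.7] xy[ 1200.7 -1444.9] L2816.0 W396.0 ang-68.9 | dark xy[ 1630.7 -2495.2] L366.8 W48.8 ang-71.5
tooly yaw 96.3 tcp [442.4   1.9 175.2] tilt [-0.0021 -0.    ]
```

View pics/f.png

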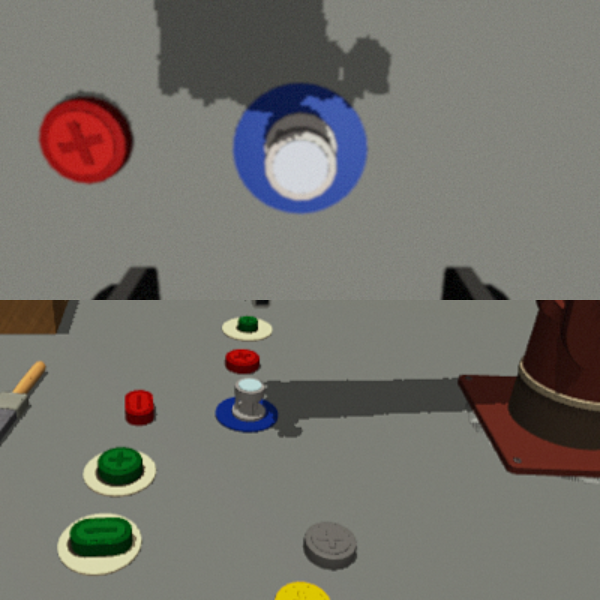

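The loupe stands centred on the blue pad, all three green seals lie on their mounts, and the red seals have not moved. I'll hand the job in.

```bash
python3 -c "
from plant import finish_job
print(finish_job())"
```

```text
the job is handed in; nothing more can be done
None
```

The job is handed in at about 28 s on the robot's clock: all three green seals lie face up on their mounts, centred to about 1 mm, and the loupe, placed last, stands upright in the middle of the blue pad; I left both red seals untouched.

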